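# Seat a plaque blank in the carving jig and clamp it

## Task

Put the walnut plaque blank, boss up, into the carving jig: slide it gently along the guides up against the jig's blue end fence, then press it until you feel it is fully down, its battens all the way in the slots, and let go. Only then swing the blue hinged clamp down until its pad rests on the blank. Do not force the blank or the clamp, and leave the other things on the bench alone.

Things in the scene. Friction and masses are not known exactly. Their poses are not given: they have to be found in the camera images.
- plaque: Loose walnut panel 90 (x) x 180 (y) x 16 mm, about 0.25 kg, pale boss on top. Under it two battens along x: 74 long, 12 wide, 8 high, centred at y = -42 and +42. Origin: centre of the underside at the battens' bottom, z up; panel from z = 8 to 24 mm. Starts flat on the bench; either way round fits.
- boss (a point): Centre of the top of the plaque's square boss, 30 x 30 mm, 32 mm high above the panel; 56 mm above the plaque's origin. Grip the plaque here.
- jig: Fixed carving jig. Origin: centre of the underside of its plywood base, 150 (x) x 280 (y) x 18 mm. Two dark guide strips along y, inner faces at x = -48.5 and +48.5, tops at z = 40. Between them a pale locator plate, its top (deck) at z = 28, on a rubber sheet (gives 1 mm per 12 N; the fence 25 N). More than 25 N between plaque and jig, in any direction, is forcing it.
- set_down (a point): Point on the jig's deck (jig x = 0, y = -34.5, z = 28 mm), axes as the jig's. A plaque set here with its origin on this point lies with its battens on the deck, short of the slots (12 to 57 mm to go in +y of the jig).
- seat_mid (a point): Middle of the range of the seated plaque's origin (jig x = 0, y = 0, z = 20 mm), axes as the jig's. The locator plate is bolted anywhere along 45 mm and its place is not measured: the seated origin is at -22.5 to +22.5 mm in jig y from here. On its +y end stands a blue fence across the plate, 14 mm above the deck, its face 90 mm in +y of the seated origin; it is felt as a sideways push.
- slots (a point): Point in the jig at deck height (jig x = 0, y = 0, z = 28). Panel side against the fence (3 to 6 N), the battens stand over two slots 15 wide, 10 deep. Stiff pins in them stop it at origin z about 25.5 above the jig's origin: a false seat. About 6 N of push sinks the pins, and they stay. Fully down (z = 20, up to 22 counts) the panel lies on the deck; 10 to 15 N confirms it.
- clamp (a joint): Angle of the jig's blue clamp bar: 1.6 to 1.85 rad at the start (upright, beyond the plaque's place), 0 when closed level with its pad on a seated plaque, stop at -0.04. Closed means below 0.03. It must not come below 0.3 while the plaque stands proud. A stiff hinge (0.14 N m) holds the bar where it is left; 2 to 4 N at the tip moves it.
- clamp_hinge (a point): Middle of the clamp's hinge pin, at jig x = 75, y = -52.5, z = 56 mm; axes as the jig's, the hinge axis is y. Closed, the bar runs from here to -x of the jig, 145 mm long, 16 wide, from 5 mm below the pin's middle line to 9 mm above it, with a soft rubber pad (8 N/mm) under it 90 mm from the pin.
- clamp_tip (a point): Top middle of the wooden grip block (26 x 30 x 18 mm) on the free end of the clamp bar, 148 mm from the hinge pin along the bar, flush with the bar, 9 mm above the pin's middle line when closed; z axis is the outward normal of the bar's upper face.
- mallet: Bystander, leave alone: wooden mallet, head 64 mm across, 260 long, lying along y; origin under its handle.
- gouge: Bystander, leave alone: carving gouge, 230 mm long, 24 thick, lying on the bench; origin under its ferrule.
- glue: Bystander, leave alone: white glue bottle, 56 mm across, 150 high; origin under its middle.
- bowl: Bystander, leave alone: blue bowl, 100 mm across, 45 high; origin under its middle.
- offcut: Bystander, leave alone: wooden offcut 60 x 45 x 28 mm; origin under its middle.
- brush: Bystander, leave alone: dusting brush lying on the bench, red handle; origin under its middle.
- wax: Bystander, leave alone: amber wax jar, 72 mm across, 60 high; origin under its middle.
Things that resemble listed ones, but are neither listed nor needed, are in the scene too. What is shaped like the plaque but orange is not meant.

How it is judged:
On the way, in this order (a step that is already met when the one before it is completed fails the run):
1. the plaque lies fully down in the jig, let go, with the clamp still open (above 0.8 rad) (z of plaque in the frame of jig between 0.016 and 0.022 m and x of plaque in the frame of jig between -0.006 and 0.006 m and y of plaque in the frame of jig between -0.028 and 0.028 m and angle between the x axis of plaque and the x axis of jig, either way round below 0.06 rad and angle between plaque's own z axis and vertical below 0.04 rad and value of joint clamp above 0.8 rad and contact force between plaque and the fingers below 0.1 N), for 0.2 s.
2. the clamp is closed: within 0.03 rad of level (value of joint clamp below 0.03 rad), for 0.1 s.
At the end, for the whole second after the job is handed in: The plaque lies at rest fully down in the jig (origin between 16 and 22 mm above the jig's origin, within 6 mm of the jig's middle line in x and 28 mm of it in y, lined up within 0.06 rad, level within 0.04 rad), and the clamp is closed over it, at less than 0.03 rad (z of plaque in the frame of jig between 0.016 and 0.022 m and x of plaque in the frame of jig between -0.006 and 0.006 m and y of plaque in the frame of jig between -0.028 and 0.028 m and angle between the x axis of plaque and the x axis of jig, either way round below 0.06 rad and angle between plaque's own z axis and vertical below 0.04 rad and value of joint clamp below 0.03 rad and linear speed of plaque below 0.01 m/s); the robot touches nothing.
It fails at once if more than 25 N between the plaque and the jig (with its clamp) (contact force between plaque and jig above 25 N).
It fails at once if the clamp brought down (below 0.3 rad) while the plaque is not fully down in the jig (value of joint clamp below 0.3 rad and not (z of plaque in the frame of jig between 0.016 and 0.022 m and x of plaque in the frame of jig between -0.006 and 0.006 m and y of plaque in the frame of jig between -0.028 and 0.028 m and angle between the x axis of plaque and the x axis of jig, either way round below 0.06 rad and angle between plaque's own z axis and vertical below 0.04 rad)).
It fails at once if a bystander moved by more than 30 mm (distance of any of mallet, gouge, glue, bowl, offcut, brush, wax from where it was at the start of the episode above 0.03 m).
It also fails if it takes over 67 s, if anything falls off the work surface, if the arm or the gripper's body presses on something with over 40 N, if the wrist force passes 120 N, or if a joint passes its speed limit or range.

## Robot

A 7-joint arm with a two-finger parallel gripper is mounted at the origin on the work surface. World frame = base frame: x ahead of the robot, y to its left, z up, the work surface at z = 0. Lengths are in m, angles in rad, forces in N, time in s.
With the tool pointing down it reaches from about 0.425 to 0.875 m from the base axis. Payload 4.7 kg.
Tool frame: the origin (TCP) lies on the centre line of the jaws, within the pads' length; the fingertips stand ahead of it and the grasp point (between the pads) lies 2 mm behind it (nose_length is the z of the fingertips in the tool frame, in m); z points along the fingers, y is the line along which they close (so a half turn about z gives the same grasp; the last joint's range is limited). The gripper opens to 87 mm and grips with 3 to 60 N. Pads are 19 mm wide; open, the fingers measure 117 mm over their backs; the gripper's body (75 mm by 190 mm) begins 51 mm behind the grasp point.
Start: joints at [1.229, 0.321, -0.07, 1.45, 0.023, 1.371, -0.057], TCP at [0.226, -0.609, 0.24] pointing down, gripper open.
Joint ranges: [-2.86, 2.86], [-0.3, 2.09], [-1.38, 1.24], [0.06, 2.45], [-1.56, 4.7], [0.09, 2.05], [-2.69, 2.69]. Speed limits (rad/s): [2.57, 2.57, 3.14, 3.14, 3.14, 3.14, 3.14].

## Interface

Orientations are given as a rotation vector (axis times angle).
In Python, from bench import * gives the robot as it stands.
- The arm moves only by the tool send_rows, never from a script. Its arguments are lists of equal length, an entry for each row: "xyz": the shift along the tool's x, y, z in mm, a list of three; "dr": the turn, a rotation vector about the tool's x, y, z in rad, a list of three. A call has exactly 10 rows; each row is the pose to reach, as a shift and turn from the pose commanded when the call began, along the tool's axes at that moment; what a row does not reach only later rows make up. A row lasts 1/12 s, in which the tool goes at most 41.7 mm and 7.16 degrees, less where a joint would pass 70% of its speed; a pose out of reach is approached as far as the arm can. A call with a gripper value outside its range is refused whole. "jaw" is the finger opening in mm, from 0 to 87, set as the call begins (left out, the last holds). The fingers move at their own pace and stop on an object; "grip_force" is the grip in N (left out, the last holds). Time passes only in rows, so rows that repeat a pose let the fingers close, or fill a call up. It gives the time, the measured TCP pose, the force, the opening and the grip force at its end, in the units of the state.
- get_state(): the state, without advancing time (a new reading comes with each control period).
- get_image(name): name is "scene" or "side" or "wrist"; returns the picture (480x640x3 uint8, red, green, blue); there is no depth.
- calibration(name): a dict with "vfov" (degrees; the focal length in pixels is half the picture's height over the tangent of half this angle, whatever the lens; pixels are square), "cx", "cy" (the principal point, pixels), "k1" (the pictures are not rectified: a ray, as slopes to the right and down, at radius r is drawn at 1 + k1 r^2 times it, then the intrinsics apply), "rvec" (rotation vector, rad) and "tvec" (3), from world to camera coordinates, as OpenCV has them; the wrist camera has in their place "hand_eye" (4x4, takes a point from camera to tool coordinates, whose origin is the TCP and whose axes are the flange's). Camera axes: x right, y down, z forward; pixel columns grow to the right and rows downward; lengths in m; the calibration is good to about 2 mm. A picture is of the moment at which its call begins: read the wrist's pose just before it. calibration takes no time and is no camera call.
- close_job(): hands the job in; it is judged then, once.
The state is a dict: "time": time; "joint_positions": joint angles; "qd": joint speeds; "joint_torque": joint torques, N m; "position": TCP position; "tool_rot": TCP orientation; "ft_force": force on the tool from outside, world axes, zero at the start; "torque": the same for the moment, N m; "grip_width": opening from 0.0 (shut) to 1.0 (fully open); "grip_force": force on a finger pad.
Only numpy, scipy, OpenCV 4.12 (cv2) and the standard library are available. Lean on these libraries where they do the work, as an engineer would, in place of code of your own. Each camera call takes 0.05 s, during which the arm holds its last target. There are 200 camera calls.

## Working session

There is one attempt and no reset: what is moved stays moved. The work goes in short steps, Python scripts to look and compute and a tool call to move; the robot and the scene stay as the last step left them, time stands still between calls to the robot, and variables do not carry over. Pictures are saved under pics/ and viewed, at most 10 in all, crops included, and the job is handed in when it is done.

Besides the shell and the picture viewer there is one more tool, called after "Emit:" as name(argument=value, ...), one argument or row to a line, values as JSON. send_rows: Moves the arm, as the interface text tells. Its arguments: {"type":"object","properties":{"xyz":{"type":"array"},"dr":{"type":"array"},"jaw":{"type":"number"},"grip_force":{"type":"number"}},"required":["xyz","dr"]}

```bash
mkdir -p pics; cat > h.py <<'E'
from bench import *
import numpy as np, cv2
from scipy.spatial.transform import Rotation as R
def cam(name,st=None):
    c=calibration(name); f=240/np.tan(np.radians(c["vfov"]/2))
    if "hand_eye" in c:
        st=st or get_state(); T=np.eye(4); T[:3,:3]=R.from_rotvec(st["tool_rot"]).as_matrix(); T[:3,3]=st["position"]
        M=T@np.array(c["hand_eye"]); Rw,o=M[:3,:3],M[:3,3]
    else:
        Rc=R.from_rotvec(c["rvec"]).as_matrix(); Rw=Rc.T; o=-Rc.T@np.array(c["tvec"])
    return f,c["cx"],c["cy"],c["k1"],Rw,o
def ray(cm,uv):
    f,cx,cy,k,Rw,o=cm; d=np.array([(uv[0]-cx)/f,(uv[1]-cy)/f]); s=d.copy()
    for _ in range(20): s=d/(1+k*(s@s))
    return o,Rw@np.array([s[0],s[1],1])
def onz(cm,uv,z):
    o,d=ray(cm,uv); return o+d*(z-o[2])/d[2]
def proj(cm,p):
    f,cx,cy,k,Rw,o=cm; q=Rw.T@(np.array(p)-o); s=q[:2]/q[2]; s=s*(1+k*(s@s)); return np.array([cx,cy])+f*s
def snap(name,fn):
    st=get_state(); im=np.array(get_image(name)); cv2.imwrite("pics/"+fn,im[:,:,::-1]); return cam(name,st),im
def tri(c1,p1,c2,p2):
    o1,d1=ray(c1,p1);o2,d2=ray(c2,p2);A=np.c_[d1,-d2];t=np.linalg.lstsq(A,o2-o1,rcond=None)[0]
    a=o1+d1*t[0];b=o2+d2*t[1];return (a+b)/2,np.linalg.norm(a-b)
E
python3 - <<'E'
from h import *
for n in("scene","side","wrist"):
    c,im=snap(n,n+"0.png"); print(n,[np.round(x,3).tolist() for x in c[3:]],c[0])
s=get_state();print(s["time"],s["position"],s["tool_rot"],s["ft_force"]);import bench;print(getattr(bench,"nose_length",None), calibration("wrist"))
E
```

```text
scene [-0.108, [[0.763, 0.452, -0.462], [0.646, -0.549, 0.53], [-0.014, -0.703, -0.711]], [1.15, -0.844, 1.135]] 538.7470133523104
side [0.014, [[-0.843, -0.37, 0.391], [-0.538, 0.568, -0.623], [0.008, -0.735, -0.678]], [0.05, 0.589, 0.8]] 489.076553923036
wrist [0.02, [[0.349, -0.899, -0.265], [-0.937, -0.336, -0.096], [-0.003, 0.282, -0.959]], [0.299, -0.582, 0.383]] 342.7216501464095
0.15 [ 0.22623657 -0.60893665  0.2386977 ] [-3.09058054e+00 -5.55703893e-01  5.65148747e-04] [-0.88025218 -0.03811757  0.40347997]
0.017 {'vfov': 70.00532092153541, 'cx': 317.1140280673398, 'cy': 237.9266190072656, 'k1': 0.019575208553109794, 'hand_eye': array([[ 7.72189585e-04, -9.59393789e-01, -2.82069073e-01,
         7.81022997e-02],
       [ 9.99999399e-01,  9.60317577e-04, -5.28713039e-04,
        -2.72826187e-04],
       [ 7.78119894e-04, -2.82068496e-01,  9.59393954e-01,
        -1.44631176e-01],
       [ 0.00000000e+00,  0.00000000e+00,  0.00000000e+00,
         1.00000000e+00]])}
```

View pics/scene0.png

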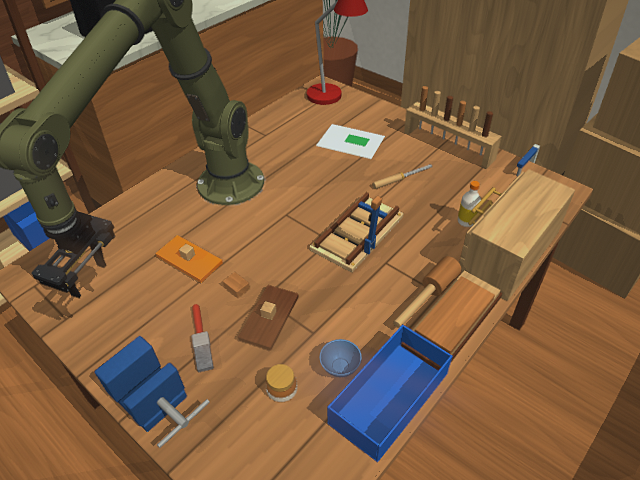

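View pics/side0.png

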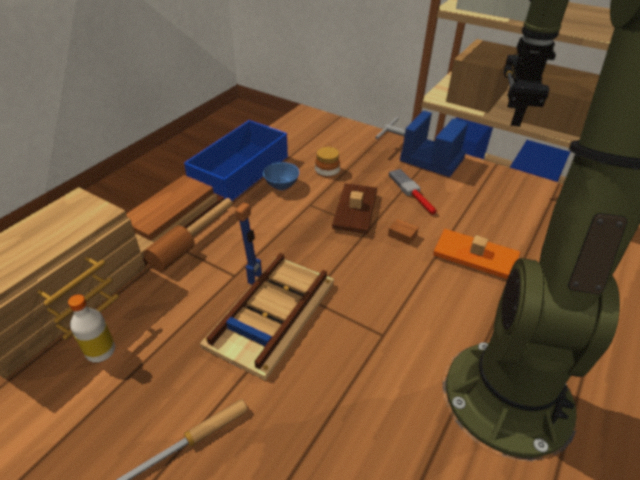

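The scene picture shows the plaque near (268,315) with its boss at (268,310), and the jig near (358,232). The side picture has the plaque at (357,207), and the jig at (270,315) with its fence at (248,330) and the upright clamp at (250,245). Next I'll view an enlarged composite of these areas.

```bash
python3 - <<'E'
import cv2,numpy as np
s=cv2.imread("pics/scene0.png");d=cv2.imread("pics/side0.png")
def c(im,x,y,w=100,h=75): return cv2.resize(im[y:y+h,x:x+w],(400,300),interpolation=cv2.INTER_CUBIC)
o=np.vstack([np.hstack([c(s,305,195),c(d,200,200,150,180)[:, :]]),np.hstack([c(s,225,275),c(d,310,165)])])
cv2.imwrite("pics/comp.png",o)
E
```

```text
(no output)
```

View pics/comp.png

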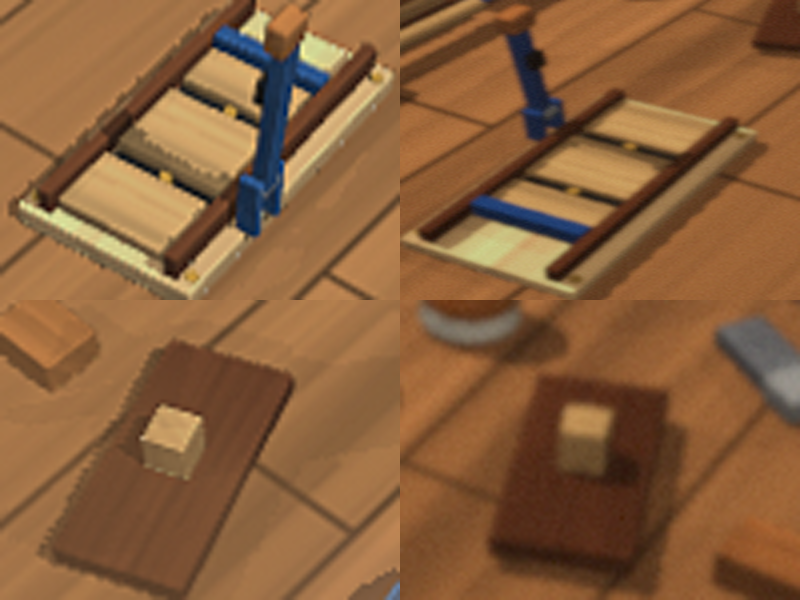

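Composite: base corners in scene are about (309.5,246), (353,269) and (404,213). In side they are about (201,344), (266,374) and (334,278). The plaque corners and boss top are sharp in both views, and the fence is at the far end in scene.

```bash
python3 - <<'E'
from h import *
S=cam("scene");D=cam("side")
for n,a,z in(("base scene",[(309.5,246.2),(353,269),(404.2,213)],.018),("plq scene",[(268.7,285.5),(298.2,293.8),(270.8,347.5),(237,338)],.024),("boss",[(268.7,307)],.056)):
    print(n,[np.round(onz(S,p,z),3)[:2].tolist() for p in a])
for n,a,z in(("base side",[(200.7,344),(265.6,374),(333.9,278)],.018),("plq side",[(345,184.5),(376.7,188.2),(368,229.2),(333,226)],.024),("boss",[(356.7,194.5)],.056)):
    print(n,[np.round(onz(D,p,z),3)[:2].tolist() for p in a])
print(tri(S,(268.7,307),D,(356.7,194.5)))
print("tip",tri(S,(305+290/4,195+22/4),D,(200+110/2.667,200+18/1.667)))
E
```

```text
base scene [[0.411, -0.062], [0.561, -0.051], [0.541, 0.228]]
plq scene [[0.427, -0.245], [0.507, -0.216], [0.568, -0.383], [0.484, -0.417]]
boss [[0.497, -0.313]]
base side [[0.533, 0.224], [0.388, 0.209], [0.407, -0.068]]
plq side [[0.558, -0.38], [0.478, -0.412], [0.418, -0.249], [0.496, -0.213]]
boss [[0.491, -0.318]]
(array([ 0.49309859, -0.31484965,  0.05630202]), np.float64(0.00802100904858006))
tip (array([0.56319857, 0.03823448, 0.2096052 ]), np.float64(0.005054338268836716))
```

Emit:
send_rows(
  xyz=[
    [30,-15,5],
    [70,-36,15],
    [110,-57,25],
    [150,-78,35],
    [190,-98,45],
    [230,-119,55],
    [270,-140,65],
    [310,-160,75],
    [340,-176,85],
    [353,-182,90],
  ],
  dr=[
    [0,0,0],
    [0,0,0],
    [0,0,0],
    [0,0,0],
    [0,0,0],
    [0,0,0],
    [0,0,0],
    [0,0,0],
    [0,0,0],
    [0,0,0],
  ],
  jaw=87,
  grip_force=20,
)

```text
time: 0.98
position: [0.4951, -0.3138, 0.1493]
tool_rot: [3.092, 0.557, 0.001]
ft_force: [1.5, -1.4, 0.7]
grip_width: 1.002
grip_force: 0.0
```

```bash
python3 - <<'E'
from h import *
s=get_state();print(s["time"],s["position"],s["tool_rot"],s["qd"].max() if hasattr(s["qd"],"max") else 0)
snap("wrist","w1.png")
E
```

```text
0.9833 [ 0.49510702 -0.31375518  0.14929554] [3.09151902e+00 5.56675153e-01 6.51745923e-04] 0.2960037119491741
```

View pics/w1.png

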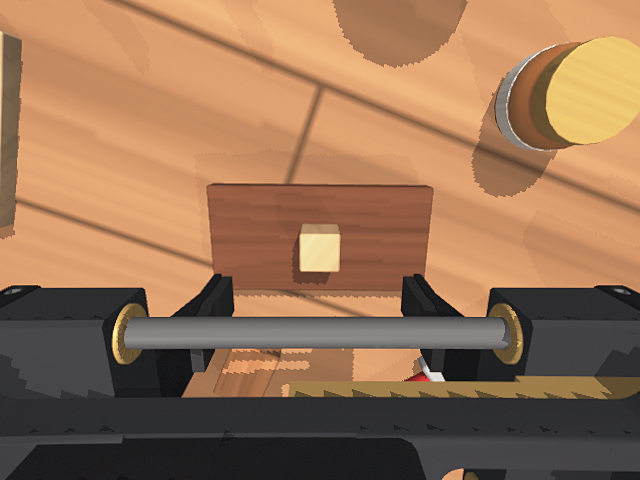

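The wrist view shows the boss top face at about (320,252), the panel squarely aligned between the fingers, and the wax jar at top right, well clear.

```bash
python3 - <<'E'
from h import *
c=cam("wrist");im=cv2.imread("pics/w1.png")
m=((im.min(2)>120)&(im[:,:,1]>190)).astype(np.uint8)
m[:, :290]=0;m[:,350:]=0;m[:215]=0;m[285:]=0
ct=max(cv2.findContours(m,0,1)[0],key=cv2.contourArea);print(cv2.boundingRect(ct),cv2.minAreaRect(ct))
q=[onz(c,p,.056) for p in cv2.boxPoints(cv2.minAreaRect(ct))];print(np.round(q,4))
p=np.mean(q,0);s=get_state();Rt=R.from_rotvec(s["tool_rot"]).as_matrix()
print(p,"tool shift",Rt.T@(p-s["position"])*1000, "sizes",[np.linalg.norm(q[i]-q[i-1]) for i in range(4)])
# panel far edge
a,b=onz(c,(212,186),.024),onz(c,(432,187),.024);print(a,b,np.linalg.norm(a-b));v=Rt.T@(b-a);print("yaw err",np.arctan2(v[0],v[1]))
E
```

```text
(300, 234, 39, 37) ((319.0, 252.0), (36.0, 38.0), 90.0)
[[ 0.5072 -0.2874  0.056 ]
 [ 0.517  -0.3127  0.056 ]
 [ 0.4915 -0.323   0.056 ]
 [ 0.4814 -0.297   0.056 ]]
[ 0.49925545 -0.30502506  0.056     ] tool shift [-1.97614593  0.97631937 90.86996907] sizes [np.float64(0.027507678544496653), np.float64(0.02713020669876717), np.float64(0.027484511554402152), np.float64(0.02797147696002951)]
[ 0.50985434 -0.21144516  0.024     ] [ 0.57080764 -0.3713474   0.024     ] 0.1711257709641959
yaw err -0.0029053076646073906
```

Emit:
send_rows(
  xyz=[
    [0,0,0],
    [0,0,10],
    [0,0,20],
    [0,0,30],
    [0,0,40],
    [0,0,50],
    [0,0,60],
    [0,0,60],
    [0,0,60],
    [0,0,60],
  ],
  dr=[
    [0,0,0],
    [0,0,0],
    [0,0,0],
    [0,0,0],
    [0,0,0],
    [0,0,0],
    [0,0,0],
    [0,0,0],
    [0,0,0],
    [0,0,0],
  ],
)

```text
time: 1.87
position: [0.4942, -0.3159, 0.0898]
tool_rot: [3.092, 0.556, 0.001]
ft_force: [0.5, -0.6, -0.0]
grip_width: 1.005
grip_force: 0.0
```

```bash
python3 - <<'E'
from h import *
s=get_state();c,im=snap("wrist","w2.png");im=im[:,:,::-1]
print(s["position"],s["tool_rot"],s["ft_force"],R.from_rotvec(s["tool_rot"]).as_matrix()[:,0])
m=((im.min(2)>115)&(im[:,:,1]>185)).astype(np.uint8); m[:,:270]=0;m[:,370:]=0;m[:190]=0;m[300:]=0
ct=max(cv2.findContours(m,0,1)[0],key=cv2.contourArea);r=cv2.minAreaRect(ct);print(r)
p=onz(c,r[0],.056);Rt=R.from_rotvec(s["tool_rot"]).as_matrix();print(p,Rt.T@(p-s["position"])*1000)
E
```

```text
[ 0.49415204 -0.31593136  0.08981311] [3.09165647e+00 5.55742894e-01 6.90799694e-04] [ 0.46513373 -0.63182016 -0.00120654] [9.37398465e-01 3.48258502e-01 3.64914243e-04]
((317.0, 279.5), (39.0, 50.0), 90.0)
[ 0.49520277 -0.3151119   0.056     ] [ 1.25800015 -0.41764831 33.81338249]
```

Emit:
send_rows(
  xyz=[
    [0.5,0,8],
    [0.5,0,16],
    [0.5,0,24],
    [0.5,0,32],
    [0.5,0,38],
    [0.5,0,42],
    [0.5,0,43.5],
    [0.5,0,43.5],
    [0.5,0,43.5],
    [0.5,0,43.5],
  ],
  dr=[
    [0,0,0],
    [0,0,0],
    [0,0,0],
    [0,0,0],
    [0,0,0],
    [0,0,0],
    [0,0,0],
    [0,0,0],
    [0,0,0],
    [0,0,0],
  ],
)

```text
time: 2.75
position: [0.4947, -0.3158, 0.0465]
tool_rot: [3.091, 0.556, 0.001]
ft_force: [0.6, 0.9, -0.3]
grip_width: 1.0
grip_force: 0.0
```

Emit:
send_rows(
  xyz=[
    [0,0,0],
    [0,0,0],
    [0,0,0],
    [0,0,0],
    [0,0,0],
    [0,0,0],
    [0,0,0],
    [0,0,0],
    [0,0,0],
    [0,0,0],
  ],
  dr=[
    [0,0,0],
    [0,0,0],
    [0,0,0],
    [0,0,0],
    [0,0,0],
    [0,0,0],
    [0,0,0],
    [0,0,0],
    [0,0,0],
    [0,0,0],
  ],
  jaw=20,
  grip_force=40,
)

```text
time: 3.58
position: [0.4944, -0.3156, 0.0461]
tool_rot: [3.092, 0.556, 0.0]
ft_force: [0.8, -0.6, 0.3]
grip_width: 0.347
grip_force: 40.0
```

Emit:
send_rows(
  xyz=[
    [0,0,-15],
    [0,0,-40],
    [0,0,-70],
    [2,-20,-95],
    [4,-50,-115],
    [7,-85,-130],
    [10,-120,-142],
    [12,-155,-150],
    [14,-182,-154],
    [14,-193,-154],
  ],
  dr=[
    [0,0,0],
    [0,0,0],
    [0,0,0],
    [0,0,0.05],
    [0,0,0.1],
    [0,0,0.15],
    [0,0,0.2],
    [0,0,0.25],
    [0,0,0.28],
    [0,0,0.28],
  ],
)

```text
time: 4.42
position: [0.4397, -0.1254, 0.2007]
tool_rot: [-3.139, -0.125, -0.001]
ft_force: [0.9, 0.3, -2.4]
grip_width: 0.339
grip_force: 40.0
```

Emit:
send_rows(
  xyz=[
    [0,0,0],
    [0,0,0],
    [0,0,0],
    [0,0,0],
    [0,0,0],
    [0,0,0],
    [0,0,0],
    [0,0,0],
    [0,0,0],
    [0,0,0],
  ],
  dr=[
    [0,0,0],
    [0,0,0],
    [0,0,0],
    [0,0,0],
    [0,0,0],
    [0,0,0],
    [0,0,0],
    [0,0,0],
    [0,0,0],
    [0,0,0],
  ],
)

```text
time: 5.25
position: [0.4403, -0.1298, 0.2]
tool_rot: [3.139, 0.119, 0.0]
ft_force: [-0.4, 0.1, -2.9]
grip_width: 0.337
grip_force: 40.0
```

```bash
python3 - <<'E'
from h import *
s=get_state();snap("wrist","w3.png");np.save("w3.npy",np.r_[s["position"],s["tool_rot"]]);print(s["position"],s["tool_rot"],s["ft_force"])
E
```

```text
[ 0.44029856 -0.12983171  0.20003452] [3.13924553e+00 1.19054281e-01 3.36031567e-05] [-0.39479301  0.12988386 -2.93846417]
```

View pics/w3.png

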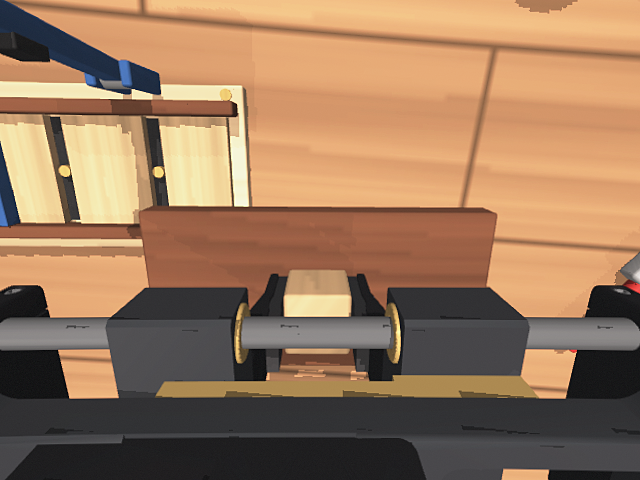

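Wrist view: the +x guide strip spans rows 98–113 and the −x strip rows 225–238, both at the left. The base corner is near (245,87), the slots are at columns ~57 and ~152, and the fence is near (10,220). I'll measure these edges.

```bash
python3 - <<'E'
from h import *
v=np.load("w3.npy");c=cam("wrist",dict(position=v[:3],tool_rot=v[3:]))
im=cv2.imread("pics/w3.png").astype(int)
for x in (90,110,125,185,205,220): print(x,"far",im[78:122,x,1].tolist())
for x in (35,85,105,120): print(x,"near",im[218:252,x,1].tolist())
for y in (130,150,190): print(y,"row0-25",im[y,0:25,1].tolist(),"48-70",im[y,44:72,1].tolist(),"140-168",im[y,140:170,1].tolist(),"225-",im[y,222:256,1].tolist())
print("blue r215",[ (im[y,0:24,0]-im[y,0:24,2]>40).sum() for y in range(150,235,8)])
E
```

```text
90 far [119, 118, 119, 117, 120, 114, 88, 48, 176, 250, 237, 233, 232, 232, 232, 233, 234, 235, 237, 239, 192, 75, 88, 94, 95, 95, 92, 93, 93, 92, 92, 93, 90, 93, 70, 49, 22, 125, 156, 153, 150, 152, 152, 150]
110 far [50, 43, 75, 125, 137, 129, 123, 119, 109, 99, 86, 35, 74, 221, 242, 234, 233, 234, 234, 239, 255, 43, 73, 84, 83, 83, 83, 95, 94, 92, 94, 94, 93, 95, 78, 55, 28, 124, 156, 159, 157, 157, 157, 157]
125 far [120, 119, 119, 119, 120, 124, 108, 81, 57, 91, 95, 48, 40, 42, 41, 34, 104, 172, 171, 168, 179, 78, 55, 66, 67, 64, 65, 65, 65, 65, 66, 65, 64, 64, 61, 53, 36, 73, 129, 144, 140, 138, 138, 137]
185 far [149, 147, 144, 142, 141, 138, 147, 228, 241, 236, 234, 233, 233, 232, 232, 232, 232, 232, 233, 233, 239, 226, 129, 86, 96, 98, 98, 99, 98, 96, 96, 93, 93, 92, 89, 74, 51, 40, 98, 163, 154, 153, 152, 152]
205 far [151, 150, 147, 145, 143, 138, 135, 215, 242, 236, 234, 233, 233, 233, 232, 232, 232, 232, 232, 233, 239, 235, 134, 84, 94, 96, 95, 96, 97, 96, 94, 94, 93, 94, 93, 87, 61, 29, 58, 167, 155, 152, 151, 151]
220 far [155, 152, 150, 149, 145, 141, 129, 206, 246, 2
[... 2028 characters left out ...]
49, 48, 49, 49, 48, 49, 47, 38, 26, 174, 238, 227, 225, 223, 223, 229, 234, 235, 234, 233, 232] 48-70 [212, 210, 210, 210, 210, 210, 211, 210, 214, 214, 213, 211, 215, 203, 133, 65, 76, 79, 78, 79, 79, 63, 58, 59, 59, 61, 62, 62] 140-168 [150, 148, 149, 151, 152, 152, 151, 148, 148, 150, 147, 82, 72, 77, 77, 58, 44, 44, 45, 64, 63, 61, 60, 59, 59, 54, 41, 167, 243, 230] 225- [214, 214, 217, 216, 214, 214, 216, 224, 197, 110, 44, 239, 255, 246, 245, 244, 244, 244, 244, 244, 245, 244, 245, 246, 247, 225, 144, 90, 107, 157, 186, 181, 180, 180]
blue r215 [np.int64(2), np.int64(2), np.int64(1), np.int64(2), np.int64(2), np.int64(2), np.int64(3), np.int64(5), np.int64(8), np.int64(9), np.int64(0)]
```

```bash
python3 - <<'E'
from h import *
v=np.load("w3.npy");c=cam("wrist",dict(position=v[:3],tool_rot=v[3:]))
def P(l,z): return np.array([onz(c,p,z)[:2] for p in l])
L={"far base 75":P([(185,84.5),(220,84.7)],.018),"far guide in 48.5":P([(90,112),(185,113),(220,113.3)],.040),"near guide in -48.5":P([(35,225.8),(85,226.5),(120,226.8)],.040),"near base -75":P([(35,246),(85,246),(120,246)],.018)}
# yaw from guides
g=np.vstack([L["far guide in 48.5"]]);h=L["near guide in -48.5"]
for n in L: a=L[n];d=a[0]-a[-1];print(n,np.arctan2(-d[0],d[1]),a.mean(0))
b=P([(244.3,130),(245.7,150),(247.8,190)],.018);d=b[0]-b[-1];print("end yaw",np.arctan2(d[1],d[0]))
for yaw in(.065,.075,.085):
    ex=np.array([np.cos(yaw),np.sin(yaw)]);ey=np.array([-ex[1],ex[0]])
    print(yaw,{n:np.round((L[n]@ex).tolist(),4) for n in L},"end",b@ey)
    for n,l,z in(("s1",[(145.2,150),(162.2,150),(151,190),(166.8,190)],.028),("s2",[(49.3,150),(66.2,150),(58.2,190)],.028),("fence",[(2,150),(13,190)],.028)): print(n,np.round(P(l,z)@ey,4))
E
```

```text
far base 75 0.07650512775497405 [ 0.55370721 -0.02012139]
far guide in 48.5 0.0732841017126096 [0.52715611 0.0041973 ]
near guide in -48.5 0.06530322910737713 [0.42303688 0.08564063]
near base -75 0.07614593036880092 [0.39584154 0.10309312]
end yaw 0.0760238563066758
0.065 {'far base 75': array([0.5511, 0.5514]), 'far guide in 48.5': array([0.5258, 0.5265, 0.5267]), 'near guide in -48.5': array([0.4277, 0.4276, 0.4278]), 'near base -75': array([0.4012, 0.4018, 0.4021])} end [-0.09053079 -0.09093085 -0.09113072]
s1 [-0.0037 -0.0187 -0.0042 -0.0187]
s2 [0.0803 0.0656 0.0798]
fence [0.1211 0.1202]
0.075 {'far base 75': array([0.5506, 0.5507]), 'far guide in 48.5': array([0.5261, 0.526 , 0.5259]), 'near guide in -48.5': array([0.4287, 0.4282, 0.428 ]), 'near base -75': array([0.4024, 0.4025, 0.4025])} end [-0.09566698 -0.09589172 -0.0957227 ]
s1 [-0.0086 -0.0236 -0.0088 -0.0233]
s2 [0.0754 0.0607 0.0753]
fence [0.1162 0.1156]
0.085 {'far base 75': array([0.5501, 0.5499]), 'far guide in 48.5': array([0.5263, 0.5254, 0.5251]), 'near guide in -48.5': array([0.4296, 0.4286, 0.4281]), 'near base -75': array([0.4036, 0.4031, 0.4028])} end [-0.10079361 -0.10084301 -0.10030511]
s1 [-0.0136 -0.0286 -0.0134 -0.0279]
s2 [0.0704 0.0557 0.0707]
fence [0.1112 0.111 ]
```

Emit:
send_rows(
  xyz=[
    [0,0,0],
    [0,0,0],
    [0,0,0],
    [0,0,0],
    [0,0,0],
    [0,0,0],
    [0,0,0],
    [0,0,0],
    [0,0,0],
    [0,0,0],
  ],
  dr=[
    [0,0,-0.08],
    [0,0,-0.2],
    [0,0,-0.32],
    [0,0,-0.44],
    [0,0,-0.56],
    [0,0,-0.68],
    [0,0,-0.8],
    [0,0,-0.92],
    [0,0,-1.04],
    [0,0,-1.1],
  ],
)

```text
time: 6.13
position: [0.4402, -0.1297, 0.2001]
tool_rot: [2.609, 1.75, -0.0]
ft_force: [0.7, -0.1, -3.2]
grip_width: 0.339
grip_force: 40.0
```

Emit:
send_rows(
  xyz=[
    [0,0,0],
    [0,0,0],
    [0,0,0],
    [0,0,0],
    [0,0,0],
    [0,0,0],
    [0,0,0],
    [0,0,0],
    [0,0,0],
    [0,0,0],
  ],
  dr=[
    [0,0,-0.1],
    [0,0,-0.2],
    [0,0,-0.32],
    [0,0,-0.44],
    [0,0,-0.56],
    [0,0,-0.68],
    [0,0,-0.8],
    [0,0,-0.92],
    [0,0,-1.04],
    [0,0,-1.1],
  ],
)

```text
time: 6.97
position: [0.4402, -0.1298, 0.2]
tool_rot: [1.31, 2.855, -0.0]
ft_force: [0.1, 0.3, -2.7]
grip_width: 0.339
grip_force: 40.0
```

Emit:
send_rows(
  xyz=[
    [0,0,0],
    [0,0,0],
    [0,0,0],
    [0,0,0],
    [0,0,0],
    [0,0,0],
    [0,0,0],
    [0,0,0],
    [0,0,0],
    [0,0,0],
  ],
  dr=[
    [0,0,-0.1],
    [0,0,-0.2],
    [0,0,-0.32],
    [0,0,-0.44],
    [0,0,-0.56],
    [0,0,-0.68],
    [0,0,-0.8],
    [0,0,-0.9],
    [0,0,-0.9416],
    [0,0,-0.9416],
  ],
)

```text
time: 7.8
position: [0.4403, -0.1298, 0.2001]
tool_rot: [-0.121, 3.139, -0.0]
ft_force: [0.6, 0.3, -2.8]
grip_width: 0.34
grip_force: 40.0
```

```bash
python3 - <<'E'
from h import *
v=np.load("w3.npy");c=cam("wrist",dict(position=v[:3],tool_rot=v[3:]));Rt=R.from_rotvec(v[3:]).as_matrix()
im=cv2.imread("pics/w3.png").astype(int)
print([im[203:222,x,2].tolist() for x in (200,400)])
for p,z in(((148,213),.178),((490,214),.178),((200,213),.178),((400,214),.178)): print(p,Rt.T@(onz(c,p,z)-v[:3])*1000)
s=get_state();print(s["time"],s["position"],s["tool_rot"],s["joint_positions"])
Rn=R.from_rotvec(s["tool_rot"]).as_matrix();yw=.0755;J=np.array([.477,.0438]);y=-34.5e-3
ex=np.array([np.cos(yw),np.sin(yw)]);ey=np.array([-ex[1],ex[0]])
for y in(-.036,-.018):
    t=ex*J[0]+ey*(J[1]+y);print(y,t,"shift",Rn.T@(np.r_[t,0.13]-s["position"])*1000)
print("yaw",np.arctan2(Rn[1,0],Rn[0,0])-np.pi, Rn[:,2])
E
```

```text
[[246, 249, 253, 172, 84, 98, 99, 100, 126, 143, 148, 148, 152, 153, 152, 152, 152, 153, 152], [235, 236, 239, 233, 154, 92, 101, 102, 99, 122, 149, 156, 155, 160, 161, 162, 161, 163, 164]]
(148, 213) [ 40.75862735 -82.90669997  22.02769331]
(490, 214) [40.35015181 86.07705121 22.04308829]
(200, 213) [ 40.80418274 -57.37881706  22.03002091]
(400, 214) [40.37006951 41.7168966  22.03904536]
7.8 [ 0.44026603 -0.12977525  0.20008   ] [-1.20737345e-01  3.13920930e+00 -2.65774471e-04] [ 0.57155401 -0.05031142 -0.33067886  1.94605385 -0.01709368  1.24306656
  1.89444547]
-0.036 [0.4750528  0.04375708] shift [-48.00885502 170.35978305  70.05346504]
-0.018 [0.47369509 0.0617058 ] shift [-48.03377147 188.35976554  70.05037994]
yaw -6.206301059870492 [ 6.88148482e-05 -1.66679047e-04 -9.99999984e-01]
```

Emit:
send_rows(
  xyz=[
    [-8,20,0],
    [-18,55,0],
    [-28,90,0],
    [-38,125,0],
    [-46,155,0],
    [-48,172,10],
    [-48,172,35],
    [-48,172,60],
    [-48,172,85],
    [-48,172,95],
  ],
  dr=[
    [0,0,0],
    [0,0,0],
    [0,0,0],
    [0,0,0],
    [0,0,0],
    [0,0,0],
    [0,0,0],
    [0,0,0],
    [0,0,0],
    [0,0,0],
  ],
)

```text
time: 8.63
position: [0.4728, 0.0453, 0.102]
tool_rot: [0.117, -3.134, -0.0]
ft_force: [-1.7, -0.1, -3.5]
grip_width: 0.339
grip_force: 40.0
```

Emit:
send_rows(
  xyz=[
    [0,0,0],
    [0,0,0],
    [0,0,0],
    [0,0,0],
    [0,0,0],
    [0,0,0],
    [0,0,0],
    [0,0,0],
    [0,0,0],
    [0,0,0],
  ],
  dr=[
    [0,0,0],
    [0,0,0],
    [0,0,0],
    [0,0,0],
    [0,0,0],
    [0,0,0],
    [0,0,0],
    [0,0,0],
    [0,0,0],
    [0,0,0],
  ],
)

```text
time: 9.47
position: [0.4751, 0.0453, 0.1051]
tool_rot: [0.119, -3.139, 0.0]
ft_force: [-0.9, 0.4, -3.5]
grip_width: 0.344
grip_force: 40.0
```

```bash
python3 - <<'E'
from h import *
s=get_state();snap("wrist","w4.png");np.save("w4.npy",np.r_[s["position"],s["tool_rot"]]);print(s["position"],s["tool_rot"],s["ft_force"])
E
```

```text
[0.47505221 0.0453402  0.10505237] [ 1.19007507e-01 -3.13929362e+00  1.73101599e-04] [-0.85740881  0.3821895  -3.46269925]
```

View pics/w4.png

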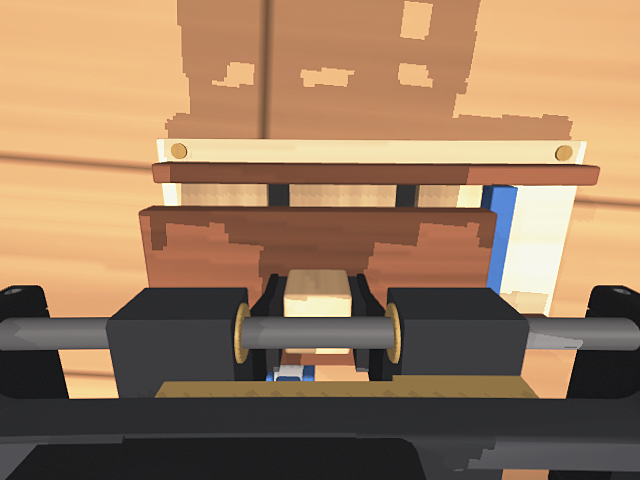

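The wrist view shows the plaque over the jig, square to the guide: guide rows 165–184, panel edge row about 210. The fence's blue face is at column ~487, just right of the panel end. I'll compare the edges numerically.

```bash
python3 - <<'E'
from h import *
v=np.load("w4.npy");c=cam("wrist",dict(position=v[:3],tool_rot=v[3:]));Rt=R.from_rotvec(v[3:]).as_matrix()
im=cv2.imread("pics/w4.png").astype(int)
for x in(215,340,440): print(x,"132-215 r",im[132:216,x,2].tolist())
for p,z in(((215,185),.04),((340,185),.04),((440,185.5),.04),((215,207),.067),((440,207),.067),((215,211),.083),((440,212),.083),((200,140),.018),((560,140),.018)): print(p,z,np.round(Rt.T@(onz(c,p,z)-v[:3])*1000,1))
for y in(190,200): print(y,[im[y,475:525,k].tolist() for k in(0,2)])
print([im[y,120:165,2].tolist() for y in(222,)],[im[y,480:505,2].tolist() for y in(222,)])
E
```

```text
215 132-215 r [194, 192, 193, 191, 193, 190, 166, 247, 246, 244, 244, 244, 243, 243, 243, 243, 244, 245, 245, 246, 246, 246, 245, 245, 245, 245, 245, 246, 250, 252, 132, 65, 94, 109, 115, 120, 122, 123, 128, 127, 128, 127, 126, 128, 129, 128, 127, 127, 127, 118, 90, 119, 207, 220, 215, 214, 214, 214, 214, 215, 214, 213, 219, 222, 220, 224, 225, 225, 225, 225, 226, 227, 235, 199, 113, 76, 83, 85, 95, 119, 132, 130, 127, 127]
340 132-215 r [198, 199, 200, 201, 201, 199, 198, 187, 244, 245, 243, 243, 244, 245, 245, 246, 246, 246, 246, 245, 246, 245, 245, 245, 245, 245, 245, 245, 246, 252, 236, 122, 71, 106, 121, 124, 124, 126, 127, 126, 126, 125, 125, 125, 125, 124, 124, 125, 124, 126, 114, 87, 116, 216, 232, 227, 225, 226, 226, 226, 226, 226, 226, 228, 230, 228, 233, 235, 235, 235, 235, 235, 237, 246, 201, 89, 82, 89, 88, 96, 119, 128, 128, 127]
440 132-215 r [197, 197, 197, 197, 198, 198, 198, 194, 211, 250, 246, 246, 245, 246, 246, 246, 246, 246, 246, 246, 246, 246, 245, 245, 245, 245, 245, 245, 245, 247, 255, 178, 78, 82, 123, 126, 129, 131, 130, 131, 129, 129, 130, 128, 129, 128, 1
[... 1080 characters left out ...]
15, 215, 215, 215, 216, 215, 216, 216, 216, 214, 214, 214, 217, 216, 216, 216, 215, 204, 231, 231, 230, 230, 229, 230, 229, 229, 230], [247, 247, 247, 248, 255, 245, 74, 25, 36, 39, 42, 40, 42, 41, 40, 36, 59, 80, 89, 90, 89, 90, 89, 88, 89, 88, 87, 88, 88, 88, 88, 88, 88, 88, 88, 89, 88, 88, 86, 74, 113, 255, 251, 247, 247, 247, 247, 247, 247, 247]]
[[244, 244, 244, 244, 244, 244, 244, 245, 245, 245, 245, 245, 245, 245, 245, 245, 245, 246, 248, 221, 150, 178, 183, 182, 182, 182, 183, 182, 185, 181, 118, 125, 128, 126, 127, 127, 125, 125, 126, 127, 126, 125, 126, 126, 125]] [[125, 127, 128, 128, 128, 129, 128, 128, 127, 128, 128, 128, 128, 129, 128, 121, 104, 86, 88, 88, 88, 88, 90, 89, 90]]
```

Emit:
send_rows(
  xyz=[
    [1,0,3],
    [2,0,7],
    [2.5,0,11],
    [2.5,0,15],
    [2.5,0,19],
    [2.5,0,22],
    [2.5,0,24],
    [2.5,0,26],
    [2.5,0,27.5],
    [2.5,0,28],
  ],
  dr=[
    [0,0,0],
    [0,0,0],
    [0,0,0],
    [0,0,0],
    [0,0,0],
    [0,0,0],
    [0,0,0],
    [0,0,0],
    [0,0,0],
    [0,0,0],
  ],
)

```text
time: 10.35
position: [0.4725, 0.0452, 0.0768]
tool_rot: [0.119, -3.139, 0.0]
ft_force: [-0.2, -1.3, -3.2]
grip_width: 0.34
grip_force: 40.0
```

Emit:
send_rows(
  xyz=[
    [0,0,0],
    [0,0,0.3],
    [0,0,0.6],
    [0,0,0.9],
    [0,0,1.2],
    [0,0,1.5],
    [0,0,1.8],
    [0,0,2.1],
    [0,0,2.3],
    [0,0,2.3],
  ],
  dr=[
    [0,0,0],
    [0,0,0],
    [0,0,0],
    [0,0,0],
    [0,0,0],
    [0,0,0],
    [0,0,0],
    [0,0,0],
    [0,0,0],
    [0,0,0],
  ],
)

```text
time: 11.18
position: [0.4725, 0.0452, 0.0747]
tool_rot: [0.119, -3.139, 0.0]
ft_force: [0.7, -0.4, -1.7]
grip_width: 0.339
grip_force: 40.0
```

Emit:
send_rows(
  xyz=[
    [0,0,0.1],
    [0,0,0.2],
    [0,0,0.3],
    [0,0,0.4],
    [0,0,0.5],
    [0,0,0.6],
    [0,0,0.6],
    [0,0,0.6],
    [0,0,0.6],
    [0,0,0.6],
  ],
  dr=[
    [0,0,0],
    [0,0,0],
    [0,0,0],
    [0,0,0],
    [0,0,0],
    [0,0,0],
    [0,0,0],
    [0,0,0],
    [0,0,0],
    [0,0,0],
  ],
)

```text
time: 12.02
position: [0.4726, 0.0451, 0.0741]
tool_rot: [0.119, -3.139, 0.0]
ft_force: [-0.3, 1.1, -2.3]
grip_width: 0.34
grip_force: 40.0
```

Emit:
send_rows(
  xyz=[
    [0,0,0.1],
    [0,0,0.2],
    [0,0,0.3],
    [0,0,0.4],
    [0,0,0.5],
    [0,0,0.5],
    [0,0,0.5],
    [0,0,0.5],
    [0,0,0.5],
    [0,0,0.5],
  ],
  dr=[
    [0,0,0],
    [0,0,0],
    [0,0,0],
    [0,0,0],
    [0,0,0],
    [0,0,0],
    [0,0,0],
    [0,0,0],
    [0,0,0],
    [0,0,0],
  ],
)

```text
time: 12.85
position: [0.4726, 0.0451, 0.0737]
tool_rot: [-0.119, 3.139, -0.0]
ft_force: [-1.1, 0.4, 0.1]
grip_width: 0.342
grip_force: 40.0
```

Emit:
send_rows(
  xyz=[
    [0,0,0.1],
    [0,0,0.2],
    [0,0,0.3],
    [0,0,0.4],
    [0,0,0.5],
    [0,0,0.5],
    [0,0,0.5],
    [0,0,0.5],
    [0,0,0.5],
    [0,0,0.5],
  ],
  dr=[
    [0,0,0],
    [0,0,0],
    [0,0,0],
    [0,0,0],
    [0,0,0],
    [0,0,0],
    [0,0,0],
    [0,0,0],
    [0,0,0],
    [0,0,0],
  ],
)

```text
time: 13.68
position: [0.4727, 0.0451, 0.0733]
tool_rot: [-0.119, 3.139, -0.0]
ft_force: [-2.6, -1.2, 5.3]
grip_width: 0.343
grip_force: 40.0
```

Emit:
send_rows(
  xyz=[
    [0,0,-0.4],
    [0,1,-0.4],
    [0,3,-0.4],
    [0,5,-0.4],
    [0,7,-0.4],
    [0,9,-0.4],
    [0,10.5,-0.4],
    [0,12,-0.4],
    [0,12.5,-0.4],
    [0,12.5,-0.4],
  ],
  dr=[
    [0,0,0],
    [0,0,0],
    [0,0,0],
    [0,0,0],
    [0,0,0],
    [0,0,0],
    [0,0,0],
    [0,0,0],
    [0,0,0],
    [0,0,0],
  ],
)

```text
time: 14.52
position: [0.4717, 0.058, 0.0735]
tool_rot: [-0.12, 3.139, 0.0]
ft_force: [0.4, -1.8, 1.6]
grip_width: 0.339
grip_force: 40.0
```

Emit:
send_rows(
  xyz=[
    [0,0.2,0],
    [0,0.4,0],
    [0,0.6,0],
    [0,0.8,0],
    [0,1.0,0],
    [0,1.2,0],
    [0,1.4,0],
    [0,1.5,0],
    [0,1.5,0],
    [0,1.5,0],
  ],
  dr=[
    [0,0,0],
    [0,0,0],
    [0,0,0],
    [0,0,0],
    [0,0,0],
    [0,0,0],
    [0,0,0],
    [0,0,0],
    [0,0,0],
    [0,0,0],
  ],
)

```text
time: 15.35
position: [0.4715, 0.0591, 0.0735]
tool_rot: [0.119, -3.139, 0.0]
ft_force: [0.0, -2.9, 1.8]
grip_width: 0.341
grip_force: 40.0
```

Emit:
send_rows(
  xyz=[
    [0,0.15,0],
    [0,0.3,0],
    [0,0.45,0],
    [0,0.6,0],
    [0,0.75,0],
    [0,0.9,0],
    [0,1.0,0],
    [0,1.0,0],
    [0,1.0,0],
    [0,1.0,0],
  ],
  dr=[
    [0,0,0],
    [0,0,0],
    [0,0,0],
    [0,0,0],
    [0,0,0],
    [0,0,0],
    [0,0,0],
    [0,0,0],
    [0,0,0],
    [0,0,0],
  ],
)

```text
time: 16.18
position: [0.4713, 0.0602, 0.0734]
tool_rot: [0.119, -3.139, -0.0]
ft_force: [-0.1, -0.3, -2.8]
grip_width: 0.341
grip_force: 40.0
```

Emit:
send_rows(
  xyz=[
    [0,0.1,0],
    [0,0.2,0],
    [0,0.3,0],
    [0,0.4,0],
    [0,0.5,0],
    [0,0.6,0],
    [0,0.6,0],
    [0,0.6,0],
    [0,0.6,0],
    [0,0.6,0],
  ],
  dr=[
    [0,0,0],
    [0,0,0],
    [0,0,0],
    [0,0,0],
    [0,0,0],
    [0,0,0],
    [0,0,0],
    [0,0,0],
    [0,0,0],
    [0,0,0],
  ],
)

```text
time: 17.02
position: [0.4714, 0.0607, 0.0735]
tool_rot: [-0.119, 3.139, -0.0]
ft_force: [-0.2, 0.3, -1.8]
grip_width: 0.343
grip_force: 40.0
```

Emit:
send_rows(
  xyz=[
    [0,0.1,0],
    [0,0.2,0],
    [0,0.3,0],
    [0,0.4,0],
    [0,0.5,0],
    [0,0.6,0],
    [0,0.6,0],
    [0,0.6,0],
    [0,0.6,0],
    [0,0.6,0],
  ],
  dr=[
    [0,0,0],
    [0,0,0],
    [0,0,0],
    [0,0,0],
    [0,0,0],
    [0,0,0],
    [0,0,0],
    [0,0,0],
    [0,0,0],
    [0,0,0],
  ],
)

```text
time: 17.85
position: [0.4714, 0.0612, 0.0735]
tool_rot: [0.119, -3.139, 0.0]
ft_force: [0.1, -0.5, -3.3]
grip_width: 0.341
grip_force: 40.0
```

Emit:
send_rows(
  xyz=[
    [0,0.1,0],
    [0,0.2,0],
    [0,0.3,0],
    [0,0.4,0],
    [0,0.4,0],
    [0,0.4,0],
    [0,0.4,0],
    [0,0.4,0],
    [0,0.4,0],
    [0,0.4,0],
  ],
  dr=[
    [0,0,0],
    [0,0,0],
    [0,0,0],
    [0,0,0],
    [0,0,0],
    [0,0,0],
    [0,0,0],
    [0,0,0],
    [0,0,0],
    [0,0,0],
  ],
)

```text
time: 18.68
position: [0.4713, 0.0614, 0.0735]
tool_rot: [0.119, -3.139, 0.001]
ft_force: [-0.7, -2.9, -1.9]
grip_width: 0.343
grip_force: 40.0
```

Fence contact is beginning, at about −3 N in y. One small step more to confirm.

Emit:
send_rows(
  xyz=[
    [0,0.1,0],
    [0,0.15,0],
    [0,0.15,0],
    [0,0.15,0],
    [0,0.15,0],
    [0,0.15,0],
    [0,0.15,0],
    [0,0.15,0],
    [0,0.15,0],
    [0,0.15,0],
  ],
  dr=[
    [0,0,0],
    [0,0,0],
    [0,0,0],
    [0,0,0],
    [0,0,0],
    [0,0,0],
    [0,0,0],
    [0,0,0],
    [0,0,0],
    [0,0,0],
  ],
)

```text
time: 19.52
position: [0.4713, 0.0615, 0.0735]
tool_rot: [0.119, -3.139, 0.001]
ft_force: [0.1, -4.8, -2.5]
grip_width: 0.342
grip_force: 40.0
```

Emit:
send_rows(
  xyz=[
    [0,0,0.3],
    [0,0,0.6],
    [0,0,0.9],
    [0,0,1.2],
    [0,0,1.5],
    [0,0,1.8],
    [0,0,2.0],
    [0,0,2.0],
    [0,0,2.0],
    [0,0,2.0],
  ],
  dr=[
    [0,0,0],
    [0,0,0],
    [0,0,0],
    [0,0,0],
    [0,0,0],
    [0,0,0],
    [0,0,0],
    [0,0,0],
    [0,0,0],
    [0,0,0],
  ],
)

```text
time: 20.35
position: [0.4716, 0.0616, 0.0719]
tool_rot: [-0.119, 3.139, -0.001]
ft_force: [-0.4, -5.2, 0.6]
grip_width: 0.341
grip_force: 40.0
```

Emit:
send_rows(
  xyz=[
    [0,0,0.15],
    [0,0,0.3],
    [0,0,0.45],
    [0,0,0.6],
    [0,0,0.6],
    [0,0,0.6],
    [0,0,0.6],
    [0,0,0.6],
    [0,0,0.6],
    [0,0,0.6],
  ],
  dr=[
    [0,0,0],
    [0,0,0],
    [0,0,0],
    [0,0,0],
    [0,0,0],
    [0,0,0],
    [0,0,0],
    [0,0,0],
    [0,0,0],
    [0,0,0],
  ],
)

```text
time: 21.18
position: [0.4717, 0.0616, 0.0714]
tool_rot: [-0.119, 3.139, -0.001]
ft_force: [-0.1, -4.8, 1.0]
grip_width: 0.338
grip_force: 40.0
```

Emit:
send_rows(
  xyz=[
    [0,0,0.15],
    [0,0,0.3],
    [0,0,0.45],
    [0,0,0.6],
    [0,0,0.6],
    [0,0,0.6],
    [0,0,0.6],
    [0,0,0.6],
    [0,0,0.6],
    [0,0,0.6],
  ],
  dr=[
    [0,0,0],
    [0,0,0],
    [0,0,0],
    [0,0,0],
    [0,0,0],
    [0,0,0],
    [0,0,0],
    [0,0,0],
    [0,0,0],
    [0,0,0],
  ],
)

```text
time: 22.02
position: [0.4718, 0.0616, 0.0711]
tool_rot: [-0.119, 3.139, -0.001]
ft_force: [-1.5, -5.6, 2.9]
grip_width: 0.343
grip_force: 40.0
```

Emit:
send_rows(
  xyz=[
    [0,0,0.15],
    [0,0,0.3],
    [0,0,0.45],
    [0,0,0.6],
    [0,0,0.6],
    [0,0,0.6],
    [0,0,0.6],
    [0,0,0.6],
    [0,0,0.6],
    [0,0,0.6],
  ],
  dr=[
    [0,0,0],
    [0,0,0],
    [0,0,0],
    [0,0,0],
    [0,0,0],
    [0,0,0],
    [0,0,0],
    [0,0,0],
    [0,0,0],
    [0,0,0],
  ],
)

```text
time: 22.85
position: [0.4718, 0.0617, 0.0707]
tool_rot: [-0.119, 3.139, -0.001]
ft_force: [-1.9, -5.8, 4.8]
grip_width: 0.34
grip_force: 40.0
```

Emit:
send_rows(
  xyz=[
    [0,0,0.15],
    [0,0,0.3],
    [0,0,0.45],
    [0,0,0.6],
    [0,0,0.6],
    [0,0,0.6],
    [0,0,0.6],
    [0,0,0.6],
    [0,0,0.6],
    [0,0,0.6],
  ],
  dr=[
    [0,0,0],
    [0,0,0],
    [0,0,0],
    [0,0,0],
    [0,0,0],
    [0,0,0],
    [0,0,0],
    [0,0,0],
    [0,0,0],
    [0,0,0],
  ],
)

```text
time: 23.68
position: [0.4719, 0.0616, 0.0703]
tool_rot: [-0.118, 3.139, -0.001]
ft_force: [-2.7, -5.8, 5.6]
grip_width: 0.34
grip_force: 40.0
```

Emit:
send_rows(
  xyz=[
    [0,0,0.15],
    [0,0,0.3],
    [0,0,0.45],
    [0,0,0.6],
    [0,0,0.6],
    [0,0,0.6],
    [0,0,0.6],
    [0,0,0.6],
    [0,0,0.6],
    [0,0,0.6],
  ],
  dr=[
    [0,0,0],
    [0,0,0],
    [0,0,0],
    [0,0,0],
    [0,0,0],
    [0,0,0],
    [0,0,0],
    [0,0,0],
    [0,0,0],
    [0,0,0],
  ],
)

```text
time: 24.52
position: [0.4719, 0.0616, 0.0697]
tool_rot: [-0.118, 3.139, -0.001]
ft_force: [-2.3, -6.5, 7.4]
grip_width: 0.338
grip_force: 40.0
```

Emit:
send_rows(
  xyz=[
    [0.2,-0.05,0],
    [0.4,-0.1,0],
    [0.5,-0.15,0.1],
    [0.5,-0.15,0.2],
    [0.5,-0.15,0.4],
    [0.5,-0.15,0.6],
    [0.5,-0.15,0.6],
    [0.5,-0.15,0.6],
    [0.5,-0.15,0.6],
    [0.5,-0.15,0.6],
  ],
  dr=[
    [0,0,0],
    [0,0,0],
    [0,0,0],
    [0,0,0],
    [0,0,0],
    [0,0,0],
    [0,0,0],
    [0,0,0],
    [0,0,0],
    [0,0,0],
  ],
)

```text
time: 25.35
position: [0.4718, 0.0616, 0.0693]
tool_rot: [-0.118, 3.138, -0.001]
ft_force: [-1.6, -5.8, 6.3]
grip_width: 0.344
grip_force: 40.0
```

```bash
python3 - <<'E'
from h import *
s=get_state();print(s["position"],s["tool_rot"],s["ft_force"],s["torque"])
E
```

```text
[0.47180468 0.06158995 0.06929792] [-1.18292114e-01  3.13770636e+00 -7.30663462e-04] [-1.60906731 -5.79570863  6.27673437] [-0.97406994  0.34810218 -0.03372275]
```

Emit:
send_rows(
  xyz=[
    [0,-0.05,0.2],
    [0,-0.1,0.4],
    [0,-0.1,0.6],
    [0,-0.1,0.8],
    [0,-0.1,1.0],
    [0,-0.1,1.0],
    [0,-0.1,1.0],
    [0,-0.1,1.0],
    [0,-0.1,1.0],
    [0,-0.1,1.0],
  ],
  dr=[
    [0,0,0],
    [0,0,0],
    [0,0,0],
    [0,0,0],
    [0,0,0],
    [0,0,0],
    [0,0,0],
    [0,0,0],
    [0,0,0],
    [0,0,0],
  ],
)

```text
time: 26.18
position: [0.4718, 0.0615, 0.0683]
tool_rot: [-0.118, 3.138, -0.001]
ft_force: [-1.9, -5.2, 6.5]
grip_width: 0.342
grip_force: 40.0
```

```bash
python3 - <<'E'
from h import *
s=get_state();print(s["position"],s["tool_rot"],s["ft_force"],s["torque"])
c,im=snap("wrist","w5.png")
E
```

```text
[0.47177406 0.06154913 0.06827523] [-1.18298589e-01  3.13777553e+00 -5.80939516e-04] [-1.87225686 -5.16440671  6.52687642] [-0.87727818  0.34307103  0.00966921]
```

View pics/w5.png

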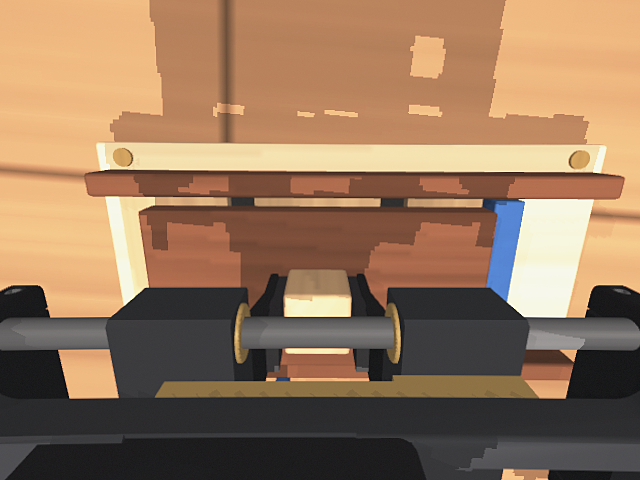

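Wrist view: the plaque hasn't slipped in the grip and its end is against the fence (column ~495). The −x side gap is about 6 mm, so the plaque is rubbing the +x guide; I'll ease it over while pressing.

Emit:
send_rows(
  xyz=[
    [0.3,0,0],
    [0.6,0,0.1],
    [0.9,0,0.2],
    [1.2,0,0.4],
    [1.5,0,0.6],
    [1.5,0,0.8],
    [1.5,0,1.0],
    [1.5,0,1.2],
    [1.5,0,1.2],
    [1.5,0,1.2],
  ],
  dr=[
    [0,0,0],
    [0,0,0],
    [0,0,0],
    [0,0,0],
    [0,0,0],
    [0,0,0],
    [0,0,0],
    [0,0,0],
    [0,0,0],
    [0,0,0],
  ],
)

```text
time: 27.07
position: [0.4716, 0.0615, 0.0676]
tool_rot: [-0.118, 3.135, -0.0]
ft_force: [-0.1, -4.3, 7.4]
grip_width: 0.343
grip_force: 40.0
```

Emit:
send_rows(
  xyz=[
    [0,0,0.1],
    [0,0,0.2],
    [0,0,0.4],
    [0,0,0.5],
    [0,0,0.6],
    [0,0,0.6],
    [0,0,0.6],
    [0,0,0.6],
    [0,0,0.6],
    [0,0,0.6],
  ],
  dr=[
    [0,0,0],
    [0,0,0],
    [0,0,0],
    [0,0,0],
    [0,0,0],
    [0,0,0],
    [0,0,0],
    [0,0,0],
    [0,0,0],
    [0,0,0],
  ],
)

```text
time: 27.9
position: [0.4716, 0.0615, 0.067]
tool_rot: [-0.118, 3.135, -0.0]
ft_force: [-0.2, -5.0, 5.7]
grip_width: 0.341
grip_force: 40.0
```

Emit:
send_rows(
  xyz=[
    [0,0,0.1],
    [0,0,0.2],
    [0,0,0.4],
    [0,0,0.5],
    [0,0,0.6],
    [0,0,0.7],
    [0,0,0.8],
    [0,0,0.8],
    [0,0,0.8],
    [0,0,0.8],
  ],
  dr=[
    [0,0,0],
    [0,0,0],
    [0,0,0],
    [0,0,0],
    [0,0,0],
    [0,0,0],
    [0,0,0],
    [0,0,0],
    [0,0,0],
    [0,0,0],
  ],
)

```text
time: 28.73
position: [0.4715, 0.0616, 0.0662]
tool_rot: [-0.118, 3.135, -0.0]
ft_force: [0.5, -6.3, 6.6]
grip_width: 0.34
grip_force: 40.0
```

Emit:
send_rows(
  xyz=[
    [0,0,0.1],
    [0,0,0.2],
    [0,0,0.3],
    [0,0,0.4],
    [0,0,0.5],
    [0,0,0.5],
    [0,0,0.5],
    [0,0,0.5],
    [0,0,0.5],
    [0,0,0.5],
  ],
  dr=[
    [0,0,0],
    [0,0,0],
    [0,0,0],
    [0,0,0],
    [0,0,0],
    [0,0,0],
    [0,0,0],
    [0,0,0],
    [0,0,0],
    [0,0,0],
  ],
)

```text
time: 29.57
position: [0.4716, 0.0616, 0.0657]
tool_rot: [-0.118, 3.135, -0.0]
ft_force: [-0.3, -5.6, 6.1]
grip_width: 0.341
grip_force: 40.0
```

Emit:
send_rows(
  xyz=[
    [0,0,0.1],
    [0,0,0.2],
    [0,0,0.3],
    [0,0,0.4],
    [0,0,0.5],
    [0,0,0.5],
    [0,0,0.5],
    [0,0,0.5],
    [0,0,0.5],
    [0,0,0.5],
  ],
  dr=[
    [0,0,0],
    [0,0,0],
    [0,0,0],
    [0,0,0],
    [0,0,0],
    [0,0,0],
    [0,0,0],
    [0,0,0],
    [0,0,0],
    [0,0,0],
  ],
)

```text
time: 30.4
position: [0.4716, 0.0616, 0.0653]
tool_rot: [-0.118, 3.135, -0.0]
ft_force: [-0.5, -5.6, 6.9]
grip_width: 0.34
grip_force: 40.0
```

Emit:
send_rows(
  xyz=[
    [0,0,0.1],
    [0,0,0.2],
    [0,0,0.3],
    [0,0,0.4],
    [0,0,0.4],
    [0,0,0.4],
    [0,0,0.4],
    [0,0,0.4],
    [0,0,0.4],
    [0,0,0.4],
  ],
  dr=[
    [0,0,0],
    [0,0,0],
    [0,0,0],
    [0,0,0],
    [0,0,0],
    [0,0,0],
    [0,0,0],
    [0,0,0],
    [0,0,0],
    [0,0,0],
  ],
)

```text
time: 31.23
position: [0.4716, 0.0616, 0.0651]
tool_rot: [-0.118, 3.135, -0.0]
ft_force: [-0.9, -6.6, 8.4]
grip_width: 0.339
grip_force: 40.0
```

Emit:
send_rows(
  xyz=[
    [0,0,0.1],
    [0,0,0.2],
    [0,0,0.3],
    [0,0,0.4],
    [0,0,0.4],
    [0,0,0.4],
    [0,0,0.4],
    [0,0,0.4],
    [0,0,0.4],
    [0,0,0.4],
  ],
  dr=[
    [0,0,0],
    [0,0,0],
    [0,0,0],
    [0,0,0],
    [0,0,0],
    [0,0,0],
    [0,0,0],
    [0,0,0],
    [0,0,0],
    [0,0,0],
  ],
)

```text
time: 32.07
position: [0.4716, 0.0616, 0.0648]
tool_rot: [-0.118, 3.135, -0.001]
ft_force: [-0.5, -5.8, 9.7]
grip_width: 0.337
grip_force: 40.0
```

Force climbs to about 12 N with the height stopped at the seated level, so it is fully down. Next I relax the force and let go.

Emit:
send_rows(
  xyz=[
    [-0.4,-0.05,-0.5],
    [-0.8,-0.1,-1.0],
    [-1.2,-0.2,-1.5],
    [-1.5,-0.2,-2.0],
    [-1.5,-0.2,-2.0],
    [-1.5,-0.2,-2.0],
    [-1.5,-0.2,-2.0],
    [-1.5,-0.2,-2.0],
    [-1.5,-0.2,-2.0],
    [-1.5,-0.2,-2.0],
  ],
  dr=[
    [0,0,0],
    [0,0,0],
    [0,0,0],
    [0,0,0],
    [0,0,0],
    [0,0,0],
    [0,0,0],
    [0,0,0],
    [0,0,0],
    [0,0,0],
  ],
)

```text
time: 32.9
position: [0.4717, 0.0616, 0.0652]
tool_rot: [-0.119, 3.138, 0.0]
ft_force: [-1.6, -2.3, 5.7]
grip_width: 0.34
grip_force: 40.0
```

Emit:
send_rows(
  xyz=[
    [0,0,0],
    [0,0,0],
    [0,0,0],
    [0,0,0],
    [0,0,0],
    [0,0,0],
    [0,0,0],
    [0,0,0],
    [0,0,0],
    [0,0,0],
  ],
  dr=[
    [0,0,0],
    [0,0,0],
    [0,0,0],
    [0,0,0],
    [0,0,0],
    [0,0,0],
    [0,0,0],
    [0,0,0],
    [0,0,0],
    [0,0,0],
  ],
  jaw=60,
)

```text
time: 33.73
position: [0.4709, 0.0614, 0.0645]
tool_rot: [0.119, -3.139, 0.0]
ft_force: [0.4, -0.7, 0.4]
grip_width: 0.685
grip_force: 0.0
```

Emit:
send_rows(
  xyz=[
    [0,0,-10],
    [0,0,-35],
    [0,0,-65],
    [0,0,-95],
    [0,0,-125],
    [0,0,-155],
    [0,0,-185],
    [0,0,-195],
    [0,0,-195],
    [0,0,-195],
  ],
  dr=[
    [0,0,0],
    [0,0,0],
    [0,0,0],
    [0,0,0],
    [0,0,0],
    [0,0,0],
    [0,0,0],
    [0,0,0],
    [0,0,0],
    [0,0,0],
  ],
)

```text
time: 34.57
position: [0.4707, 0.0614, 0.2595]
tool_rot: [-0.119, 3.139, -0.0]
ft_force: [0.2, 0.9, -0.6]
grip_width: 0.687
grip_force: 0.0
```

```bash
python3 - <<'E'
from h import *
s=get_state();print(s["position"],s["tool_rot"],s["ft_force"])
snap("wrist","w6.png");S,a=snap("scene","s6.png");D,b=snap("side","d6.png")
def cr(im,x,y,w,h): return cv2.resize(im[y:y+h,x:x+w,::-1],(400,300),interpolation=cv2.INTER_CUBIC)
w=cv2.imread("pics/w6.png")
cv2.imwrite("pics/c6.png",np.vstack([np.hstack([cr(a,305,190,100,75),cr(b,200,190,150,180)]),np.hstack([cv2.resize(w,(400,300)),w[150:450,100:500]])]))
np.save("w6.npy",np.r_[s["position"],s["tool_rot"]])
E
```

```text
[0.47074223 0.06141085 0.25949106] [-1.19111549e-01  3.13889934e+00 -4.36849394e-04] [ 0.19758956  0.92352317 -0.55174889]
```

View pics/c6.png

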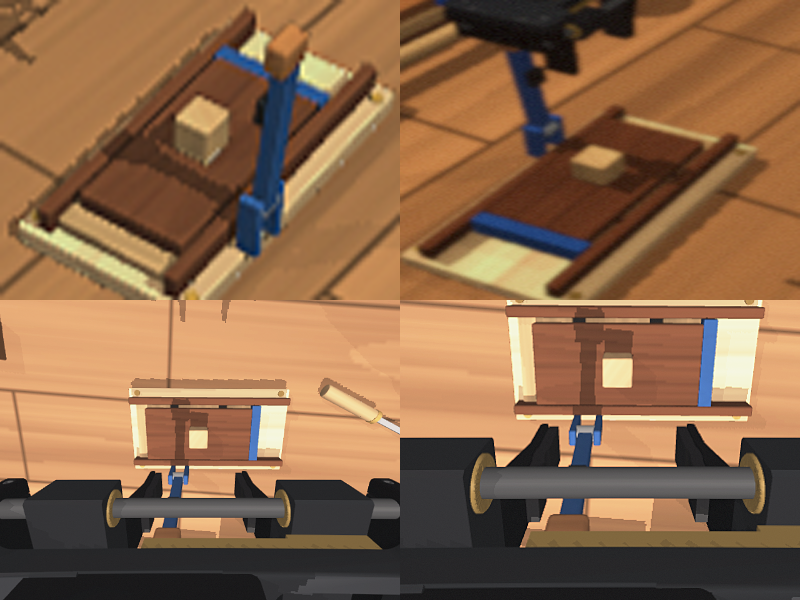

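The composite shows the plaque flat in the jig against the fence and the slots covered. The clamp is upright with its block near scene pixel (377,203). Now I go outside the clamp tip with the jaws closed.

Emit:
send_rows(
  xyz=[
    [-10,-3,0],
    [-30,-8,0],
    [-55,-14,0],
    [-80,-20,0],
    [-105,-27,0],
    [-128,-33,0],
    [-143,-37,0],
    [-148,-38,0],
    [-148,-38,0],
    [-148,-38,0],
  ],
  dr=[
    [0,0,0],
    [0,0,0],
    [0,0,0],
    [0,0,0],
    [0,0,0],
    [0,0,0],
    [0,0,0],
    [0,0,0],
    [0,0,0],
    [0,0,0],
  ],
  jaw=0,
  grip_force=10,
)

```text
time: 35.55
position: [0.6208, 0.035, 0.2584]
tool_rot: [0.12, -3.137, -0.001]
ft_force: [-1.0, 0.1, 0.3]
grip_width: 0.045
grip_force: 0.0
```

Emit:
send_rows(
  xyz=[
    [0,0,10],
    [0,0,25],
    [0,0,40],
    [0,0,52],
    [0,0,57],
    [0,0,57],
    [0,0,57],
    [0,0,57],
    [0,0,57],
    [0,0,57],
  ],
  dr=[
    [0,0,0],
    [0,0,0],
    [0,0,0],
    [0,0,0],
    [0,0,0],
    [0,0,0],
    [0,0,0],
    [0,0,0],
    [0,0,0],
    [0,0,0],
  ],
)

```text
time: 36.38
position: [0.6217, 0.0348, 0.2034]
tool_rot: [-0.119, 3.138, -0.0]
ft_force: [-0.8, 0.4, 0.9]
grip_width: 0.003
grip_force: 0.0
```

```bash
python3 - <<'E'
from h import *
s=get_state();print(s["position"],s["tool_rot"],s["ft_force"])
snap("wrist","w7.png");D,b=snap("side","d7.png")
w=cv2.imread("pics/w7.png")
cv2.imwrite("pics/c7.png",np.hstack([w[100:400,120:520],cv2.resize(b[140:290,170:370,::-1],(400,300))]))
E
```

```text
[0.62173018 0.03479006 0.20338915] [-1.18928654e-01  3.13797997e+00 -1.47653524e-04] [-0.76061253  0.44778729  0.86647996]
```

View pics/c7.png

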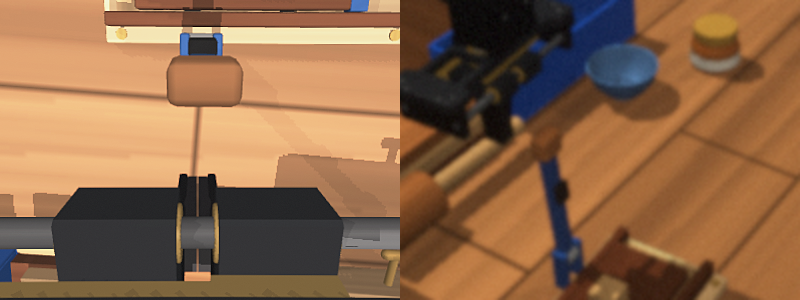

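The block is centred ahead of the closed fingers (block column ~324, fingers ~317), with its outer face about 50 mm away. The predicted jig x of 96 agrees, so I start the swing.

Emit:
send_rows(
  xyz=[
    [15,0,0],
    [28,0,0],
    [36,0,0],
    [42,0,0],
    [48,0,0],
    [55,0,0],
    [62,0,0.5],
    [68,0,1],
    [73.4,0,1.8],
    [73.4,0,1.8],
  ],
  dr=[
    [0,0,0],
    [0,0,0],
    [0,0,0],
    [0,0,0],
    [0,0,0],
    [0,0,0],
    [0,0,0],
    [0,0,0],
    [0,0,0],
    [0,0,0],
  ],
)

```text
time: 37.32
position: [0.5469, 0.029, 0.2005]
tool_rot: [0.119, -3.138, 0.001]
ft_force: [-0.2, -0.0, 0.5]
grip_width: 0.004
grip_force: 0.0
```

Emit:
send_rows(
  xyz=[
    [6,0,1.5],
    [12,0,3],
    [18,0,5],
    [24.4,0,7],
    [30,0,9.5],
    [35.5,0,12.2],
    [41,0,15],
    [46.5,0,18.5],
    [51,0,22],
    [51,0,22],
  ],
  dr=[
    [0,0,0],
    [0,0,0],
    [0,0,0],
    [0,0,0],
    [0,0,0],
    [0,0,0],
    [0,0,0],
    [0,0,0],
    [0,0,0],
    [0,0,0],
  ],
)

```text
time: 38.15
position: [0.4957, 0.025, 0.1777]
tool_rot: [0.119, -3.137, 0.001]
ft_force: [-0.4, -0.7, -0.4]
grip_width: 0.008
grip_force: 0.0
```

```bash
python3 - <<'E'
from h import *
s=get_state();print(s["position"],s["ft_force"])
w=snap("wrist","w8.png");D,b=snap("side","d8.png");S,a=snap("scene","s8.png")
cv2.imwrite("pics/c8.png",np.hstack([cv2.resize(a[170:280,290:420,::-1],(400,300)),cv2.resize(b[180:330,170:370,::-1],(400,300))]))
E
```

```text
[0.49567351 0.02504212 0.17769594] [-0.37146849 -0.65814263 -0.40920618]
```

View pics/c8.png

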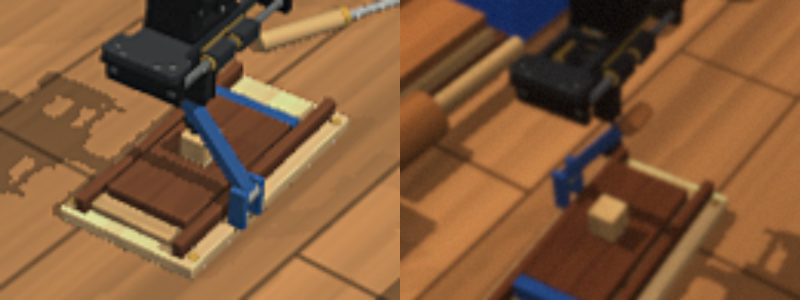

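The clamp is following, at about 0.9 rad over the seated plaque, with the fingers on its upper face. I continue along the arc.

Emit:
send_rows(
  xyz=[
    [5,0,4],
    [10,0,8.5],
    [14,0,12.6],
    [19,0,18.5],
    [24,0,25],
    [28.4,0,31.7],
    [32.8,0,39],
    [36.7,0,47.1],
    [38.8,0,52.5],
    [38.8,0,52.5],
  ],
  dr=[
    [0,0,0],
    [0,0,0],
    [0,0,0],
    [0,0,0],
    [0,0,0],
    [0,0,0],
    [0,0,0],
    [0,0,0],
    [0,0,0],
    [0,0,0],
  ],
)

```text
time: 39.13
position: [0.457, 0.0222, 0.1246]
tool_rot: [0.119, -3.136, 0.0]
ft_force: [0.4, 0.9, -0.7]
grip_width: -0.001
grip_force: 0.0
```

Emit:
send_rows(
  xyz=[
    [1.5,0,4],
    [2.7,0,8],
    [3.5,0,11],
    [4.5,0,15],
    [5.4,0,18.5],
    [6.2,0,22],
    [6.8,0,25.5],
    [7.2,0,29],
    [7.5,0,32],
    [7.5,0,32],
  ],
  dr=[
    [0,0,0],
    [0,0,0],
    [0,0,0],
    [0,0,0],
    [0,0,0],
    [0,0,0],
    [0,0,0],
    [0,0,0],
    [0,0,0],
    [0,0,0],
  ],
)

```text
time: 39.97
position: [0.4506, 0.0217, 0.0935]
tool_rot: [0.119, -3.138, -0.0]
ft_force: [0.9, 0.3, -0.1]
grip_width: 0.005
grip_force: 0.0
```

Emit:
send_rows(
  xyz=[
    [0,0,1.5],
    [0.1,0,3],
    [0.2,0,4.5],
    [0.3,0,6],
    [0.4,0,7.2],
    [0.4,0,8.2],
    [0.4,0,9],
    [0.4,0,9.5],
    [0.4,0,9.5],
    [0.4,0,9.5],
  ],
  dr=[
    [0,0,0],
    [0,0,0],
    [0,0,0],
    [0,0,0],
    [0,0,0],
    [0,0,0],
    [0,0,0],
    [0,0,0],
    [0,0,0],
    [0,0,0],
  ],
)

```text
time: 40.8
position: [0.4507, 0.0218, 0.0847]
tool_rot: [-0.119, 3.139, -0.0]
ft_force: [0.1, 0.2, -1.0]
grip_width: 0.004
grip_force: 0.0
```

Emit:
send_rows(
  xyz=[
    [0,0,0.3],
    [0,0,0.6],
    [0,0,0.9],
    [0,0,1.2],
    [0,0,1.5],
    [0,0,1.5],
    [0,0,1.5],
    [0,0,1.5],
    [0,0,1.5],
    [0,0,1.5],
  ],
  dr=[
    [0,0,0],
    [0,0,0],
    [0,0,0],
    [0,0,0],
    [0,0,0],
    [0,0,0],
    [0,0,0],
    [0,0,0],
    [0,0,0],
    [0,0,0],
  ],
)

```text
time: 41.63
position: [0.4507, 0.0217, 0.0832]
tool_rot: [0.119, -3.139, 0.0]
ft_force: [-0.4, 0.9, -0.2]
grip_width: 0.001
grip_force: 0.0
```

Emit:
send_rows(
  xyz=[
    [0,0,0.2],
    [0,0,0.4],
    [0,0,0.6],
    [0,0,0.8],
    [0,0,1.0],
    [0,0,1.0],
    [0,0,1.0],
    [0,0,1.0],
    [0,0,1.0],
    [0,0,1.0],
  ],
  dr=[
    [0,0,0],
    [0,0,0],
    [0,0,0],
    [0,0,0],
    [0,0,0],
    [0,0,0],
    [0,0,0],
    [0,0,0],
    [0,0,0],
    [0,0,0],
  ],
)

```text
time: 42.47
position: [0.4507, 0.0217, 0.0822]
tool_rot: [-0.119, 3.139, -0.0]
ft_force: [0.6, -0.8, 1.2]
grip_width: 0.006
grip_force: 0.0
```

Emit:
send_rows(
  xyz=[
    [0,0,0.2],
    [0,0,0.4],
    [0,0,0.6],
    [0,0,0.8],
    [0,0,1.0],
    [0,0,1.0],
    [0,0,1.0],
    [0,0,1.0],
    [0,0,1.0],
    [0,0,1.0],
  ],
  dr=[
    [0,0,0],
    [0,0,0],
    [0,0,0],
    [0,0,0],
    [0,0,0],
    [0,0,0],
    [0,0,0],
    [0,0,0],
    [0,0,0],
    [0,0,0],
  ],
)

```text
time: 43.3
position: [0.4507, 0.0217, 0.0813]
tool_rot: [0.119, -3.139, 0.0]
ft_force: [-2.3, -0.3, 5.0]
grip_width: 0.003
grip_force: 2.3
```

```bash
python3 - <<'E'
from h import *
s=get_state();print(s["position"],s["ft_force"],s["torque"])
D,b=snap("side","d9.png");S,a=snap("scene","s9.png")
cv2.imwrite("pics/c9.png",np.hstack([cv2.resize(a[190:280,300:420,::-1],(400,300)),cv2.resize(b[230:380,190:390,::-1],(400,300))]))
E
```

```text
[0.4506883  0.0216987  0.08130641] [-2.32864621 -0.30931105  5.01906417] [0.10610617 0.31392442 0.00459542]
```

View pics/c9.png

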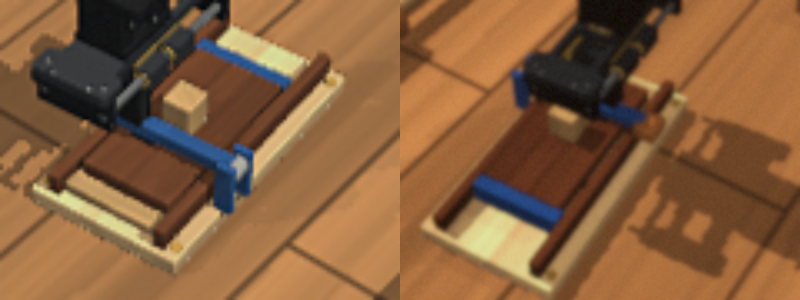

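Level bar, pad on the blank with 5 N felt. That makes 10 pictures viewed. I retract straight up.

Emit:
send_rows(
  xyz=[
    [0,0,-1],
    [0,0,-4],
    [0,0,-12],
    [0,0,-28],
    [0,0,-48],
    [0,0,-70],
    [0,0,-90],
    [0,0,-100],
    [0,0,-100],
    [0,0,-100],
  ],
  dr=[
    [0,0,0],
    [0,0,0],
    [0,0,0],
    [0,0,0],
    [0,0,0],
    [0,0,0],
    [0,0,0],
    [0,0,0],
    [0,0,0],
    [0,0,0],
  ],
)

```text
time: 44.23
position: [0.4508, 0.0217, 0.1813]
tool_rot: [-0.119, 3.139, -0.001]
ft_force: [-0.6, -0.6, -1.3]
grip_width: 0.005
grip_force: 0.0
```

```bash
python3 - <<'E'
from h import *
# check clamp did not move: compare block area in side view before/after; then expected pixel of level tip
D,b=snap("side","d10.png");a=cv2.imread("pics/d9.png")[:,:,::-1]
yw=.0755;ex=np.array([np.cos(yw),np.sin(yw)]);ey=np.array([-ex[1],ex[0]])
def pt(th): 
    x=.075-.161*np.cos(th)+.002*np.sin(th);return np.r_[ex*(.477+x)+ey*(.0438-.0525),.056+.161*np.sin(th)+.002*np.cos(th)]
for th in(0,.03,.1): print(th,proj(D,pt(th)))
def blk(im):
    h=im.astype(int);m=((h[:,:,2]-h[:,:,0])>60);m[:265]=0;m[300:]=0;m[:,:290]=0;m[:,340:]=0;ys,xs=np.nonzero(m);return xs.size,xs.mean() if xs.size else 0,ys.mean() if xs.size else 0
print(blk(a),blk(b));print(get_state()["ft_force"],get_state()["time"])
E
```

```text
0 [319.26195503 294.16868027]
0.03 [319.2442743  292.54387224]
0.1 [318.95353045 288.62180029]
(2, np.float64(292.5), np.float64(284.0)) (113, np.float64(299.37168141592923), np.float64(284.42477876106193))
[-1.09876563  0.05793456  0.95110263] 44.2833
```

```bash
python3 - <<'E'
from h import *
a=cv2.imread("pics/d9.png",0)[284:306,306:330].astype(np.float32);b=cv2.imread("pics/d10.png",0)[284:306,306:330].astype(np.float32)
sh=cv2.phaseCorrelate(a,b);print("block shift px",sh)
if abs(sh[0][1])<0.9: print(close_job())
E
```

```text
block shift px ((0.1566757702509367, -0.597237146522339), 0.6914047631952498)
the job is handed in; nothing more can be done
None
```

The walnut blank is pressed fully down in the jig against the blue fence and released. The clamp is swung down level with its pad resting on the blank, and I handed the job in at about 44 s, with the verdict not shown to me.

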